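Sweep hub spacers through the tray gate

TASK

Push the three round aluminium spacers on the sorting tray with the fingertips, one after another, through the gate and into the narrow slot beyond it, until all three stand wholly inside the slot. Only slide them: do not lift or tip a spacer. Leave the hexagonal nut and the tapered hub cone that stand among them, and the things lying around the tray, where they are.

Things in the scene. Friction and masses are not known exactly. Their poses are not given: they have to be found in the camera images.
- gate (a point): centre of the gate, on the tray floor (4 mm above the bench), in the plane where the gate ends and the slot begins. Axes (turning with the tray): z up, +x straight into the slot, y across. The gate is a passage 38 mm wide from x = -10 to 0 mm; a funnel before it widens to 90 mm at x = -28 mm. Spacers must end with their centre 16 mm or more past this plane
- lane_end (a point): middle of the foot of the slot's closed end, on the tray floor, 112 mm from the gate point along its +x. The slot between is straight, 41 mm wide, open above, with room for three spacers in a row: those inside are shoved on by the next
- tray: flat black plastic sorting tray fixed to the bench; origin under the gate point, on the bench, same axes. Low steel fences, tops 8 mm above its floor: fingertips 10 to 20 mm above the floor clear them and still push a spacer. Loose parts stand in the pan (x -202 to -28, y -123 to 123 mm), fanned out some 98 mm from x = -44, y = 0 at about 0, 28 and 56 degrees either side, in any order
- axle_nut_center (a point): centre of a loose steel hexagonal axle nut standing on the tray among the spacers, 23 mm over its corners and 22 mm tall; to be left alone
- hub_cone_center (a point): centre of a loose steel hub cone standing on the tray among the spacers, foot 23 mm in diameter, tapering to a 12 mm stem, 30 mm tall; to be left alone
- oil_bottle: black plastic bottle 48 mm in diameter, 130 mm tall, standing beside the tray on the right of the bench; origin at the centre of its underside; leave alone
- screwdriver: screwdriver 200 mm long lying beside the tray on the right of the bench, along its x axis; origin under its middle; leave alone
- nipple_tub: open clear plastic tub 110 x 85 x 45 mm tall with spoke nipples, on the left of the bench; origin at the centre of its underside; leave alone
- hub: black wheel hub shell standing on end, 42 mm in diameter, 74 mm tall, on the left of the bench; origin at the centre of its underside; leave alone
- wrench: steel wrench 160 mm long lying on the left of the bench, along its x axis; origin under its middle; leave alone
- spacer_a_center (a point): plain bare-aluminium round hub spacer, an upright cylinder 32 mm in diameter and 24 mm tall with a dark bore in its top and a dark groove round it, about 36 g; loose, standing on a flat end on the tray floor. This point is its centre, 12 mm above the tray floor. One of three that are alike
- spacer_b_center (a point): plain bare-aluminium round hub spacer, an upright cylinder 32 mm in diameter and 24 mm tall with a dark bore in its top and a dark groove round it, about 36 g; loose, standing on a flat end on the tray floor. This point is its centre, 12 mm above the tray floor. One of three that are alike
- spacer_c_center (a point): plain bare-aluminium round hub spacer, an upright cylinder 32 mm in diameter and 24 mm tall with a dark bore in its top and a dark groove round it, about 36 g; loose, standing on a flat end on the tray floor. This point is its centre, 12 mm above the tray floor. One of three that are alike
There are look-alikes about, which are no part of the job. Leave any red look-alike of the part that bears spacer_b_center alone.

How it is judged:
By the outcome, as a careful person would: the job done as asked, in the order asked, and still so for the second after the job is handed in, with the robot touching nothing.
It also fails if it takes over 72 s, if anything falls off the work surface, if the arm or the gripper's body presses on something with over 40 N, if the wrist force passes 120 N, or if a joint passes its speed limit or range.

ROBOT

A 6-joint arm with a two-finger parallel gripper is mounted at the origin on the work surface. World frame = base frame: x ahead of the robot, y to its left, z up, the work surface at z = 0. Lengths are in m, angles in rad, forces in N, time in s.
With the tool pointing down it reaches from about 0.225 to 0.725 m from the base axis. Payload 3.1 kg.
Tool frame: the origin (TCP) lies at the very end of the fingers, on their centre line; the grasp point (between the pads) lies 19 mm behind it; y points along the fingers, z is the direction in which the jaws open and shut, and the axes are right-handed (so a half turn about y gives the same grasp; the last joint's range is limited). The gripper opens to 85 mm and grips with 20 to 120 N. Pads are 22 mm wide; open, the fingers measure 114 mm over their backs; the gripper's body (76 mm by 85 mm) begins 54 mm behind the grasp point. The pads swing forward as they close: fully open they stand 13 mm farther back than shut.
Start: joints at [-1.326, 0.048, 0.099, 1.622, 0, 1.443], TCP at [0.191, -0.489, 0.231] pointing down, gripper open.
Joint ranges: [-2.91, 2.91], [-0.99, 1.94], [-1.21, 1.42], [-2.12, 2.29], [-1.49, 1.47], [-3.14, 3.14]. Speed limits (rad/s): [2.79, 2.79, 3.14, 3.14, 3.14, 3.14].

INTERFACE

Orientations are given as a rotation vector (axis times angle).
In Python, from plant import movep, move_linear, goto_joints, set_gripper, wait, ik, observe, read_camera, calibration, PlanningError, sign_off gives the robot as it stands. Calls block until the motion is done:
- movep(position, orientation): joint-space move of the TCP to a pose.
- move_linear(position, v=0.15, frame=None, guard=None): straight line of the TCP; frame=None keeps the orientation; v is the mean speed in m/s. With guard (N) it stops when the force on the tool has changed by that much, and returns True; else False.
- goto_joints(angles): joint-space move.
- set_gripper(opening, f_grip=None): finger opening in m; f_grip is the grip in N (None keeps the last); returns when the fingers have stopped.
- wait(seconds).
- ik(position, orientation): joint angles nearest the present ones, or None.
- observe(): the state.
- read_camera(name): name is "scene" or "top"; returns (picture, depth): 384x512x3 uint8, red, green, blue; 384x512 float32, m along the optical axis (not along the pixel's ray), 0 where there is no reading.
- calibration(name): a dict with "K" (3x3 intrinsics, pixels), "k1" (the pictures are not rectified: a ray, as slopes to the right and down, at radius r is drawn at 1 + k1 r^2 times it, then the intrinsics apply), "world_to_cam" (4x4, takes a point from world to camera coordinates). Camera axes: x right, y up, looking along -z (the intrinsics and any distortion apply to the point x, -y, -z); pixel columns grow to the right and rows downward; lengths in m; the calibration is good to about 2 mm. A picture is of the moment at which its call begins. calibration takes no time and is no camera call.
A pose or a line that the arm cannot do raises PlanningError and nothing moves.
- sign_off(): hands the job in, once; it reports no verdict.
The state is a dict: "time_s": time; "joint_pos": joint angles; "joint_velocities": joint speeds; "joint_torque": joint torques, N m; "tool_pos": TCP position; "ee_rot": TCP orientation; "contact_force": force on the tool from outside, world axes, zero at the start; "torque": the same for the moment, N m; "finger_gap": finger opening in m.
Only numpy, scipy, OpenCV 4.12 (cv2) and the standard library are available. Lean on these libraries where they do the work, as an engineer would, in place of code of your own. Each camera call takes 0.05 s, during which the arm holds its last target. There are 200 camera calls.

## Working session

There is one attempt and no reset: what is moved stays moved. The work goes in short steps, each a Python script; the robot and the scene stay as the last script left them, time stands still between calls to the robot, and variables do not carry over. Pictures are saved under pics/ and viewed, about 8 in all and at most 12, crops included, and the job is handed in when it is done.

```bash
mkdir -p pics; python3 - <<'E'
from plant import *
import cv2,numpy as np
for n in("scene","top"):
    p,d=read_camera(n); cv2.imwrite(f"pics/{n}0.png",cv2.resize(p[:,:,::-1],None,fx=1.5,fy=1.5)); np.save(f"{n}0.npy",p);np.save(f"{n}0d.npy",d)
    c=calibration(n);print(n,c)
print(observe())
E
```

```text
scene {'K': array([[449.83477051,   0.        , 250.39628636],
       [  0.        , 449.83477051, 192.14539808],
       [  0.        ,   0.        ,   1.        ]]), 'k1': -0.10852755974792642, 'world_to_cam': array([[ 0.23654583,  0.97160023,  0.00625005, -0.19162304],
       [-0.76614579,  0.18256209,  0.61619129,  0.3726994 ],
       [ 0.59755058, -0.15054593,  0.78757173, -1.63317828],
       [ 0.        ,  0.        ,  0.        ,  1.        ]])}
top {'K': array([[403.51442432,   0.        , 257.23512978],
       [  0.        , 403.51442432, 193.27406229],
       [  0.        ,   0.        ,   1.        ]]), 'k1': 0.010774102303402165, 'world_to_cam': array([[-0.02529865, -0.99962023,  0.01092583,  0.06483231],
       [ 0.98445088, -0.02301132,  0.17414635, -0.52469287],
       [-0.1738288 ,  0.01516161,  0.98465917, -1.34443037],
       [ 0.        ,  0.        ,  0.        ,  1.        ]])}
{'time_s': 0.1, 'joint_pos': array([-1.32578174e+00,  4.86657827e-02,  9.77028311e-02,  1.62197808e+00,
        1.62356056e-06,  1.44301125e+00]), 'joint_velocities': array([ 0.00056985, -0.00216764,  0.00482313, -0.00013292,  0.00072781,
        0.00015412]), 'joint_torque': array([ 3.72374037e-03, -3.39851546e+01,  3.20935464e+01,  1.57882663e-02,
        3.09505663e-05, -2.68981807e-06]), 'tool_pos': array([ 0.19107659, -0.48839145,  0.23021396]), 'ee_rot': array([-0.38065714,  2.01997054, -2.0155741 ]), 'contact_force': array([ 0.43187782, -0.82014562, -0.47997914]), 'torque': array([ 0.06508247, -0.00640273,  0.03852273]), 'finger_gap': 0.08553515444901102}
```

View pics/top0.png

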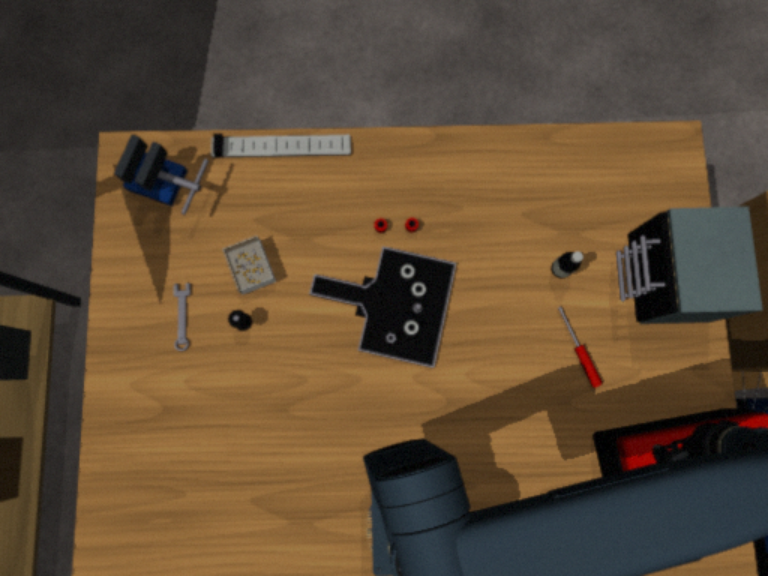

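View pics/scene0.png

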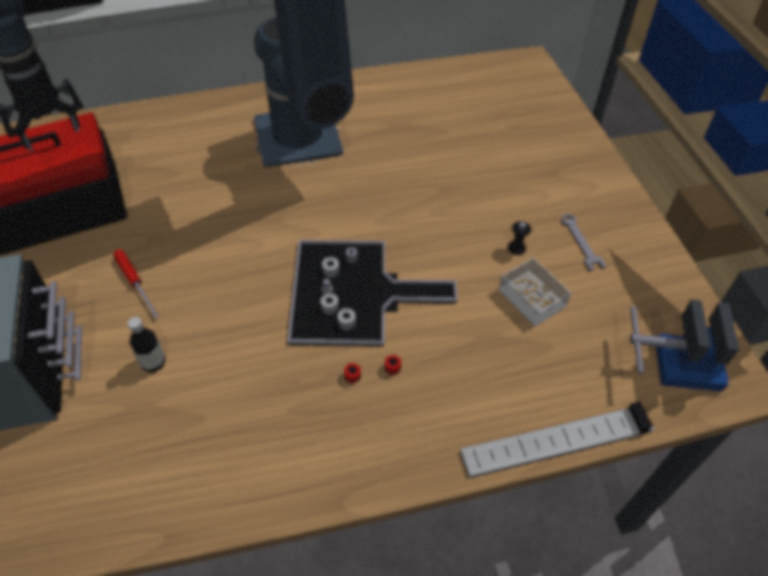

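Top view (1.5x pixels): three bare spacers are at (408,271), (419,289) and (411,328). Things that could be mistaken for them are the hub cone at (417,308), the hex nut at (391,338), and the red look-alikes at (381,225) and (412,224), outside the tray. The slot runs left to (313,286). Next I'll take a close crop and measure.

```bash
cat > h.py <<'E'
from plant import *
import cv2,numpy as np
def undist(n,uv):
    c=calibration(n);k=c["k1"]
    uv=np.atleast_2d(np.array(uv,float));s=cv2.undistortPoints(uv.reshape(-1,1,2),c["K"],np.array([k,0,0,0.])).reshape(-1,2)
    return s,c["world_to_cam"]
def cast(n,uv,z):
    s,T=undist(n,uv);R=T[:3,:3];o=-R.T@T[:3,3]
    d=np.c_[s[:,0],-s[:,1],-np.ones(len(s))]@R
    return o+d*((z-o[2])/d[:,2])[:,None]
def proj(n,P):
    c=calibration(n);T=c["world_to_cam"];q=np.atleast_2d(P)@T[:3,:3].T+T[:3,3]
    s=np.c_[q[:,0],-q[:,1]]/-q[:,2:];s=s*(1+c["k1"]*(s**2).sum(1,keepdims=True))
    return s@c["K"][:2,:2].T+c["K"][:2,2]
E
python3 - <<'E'
from h import *
t=np.load("top0.npy");s=np.load("scene0.npy")
a=cv2.resize(t[155:255,195:315],(720,600),interpolation=cv2.INTER_CUBIC);cv2.imwrite("pics/topc.png",a[:,:,::-1])
b=cv2.resize(s[150:240,185:315],(793,549),interpolation=cv2.INTER_CUBIC);cv2.imwrite("pics/scenec.png",b[:,:,::-1])
E
```

```text
(no output)
```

View pics/topc.png

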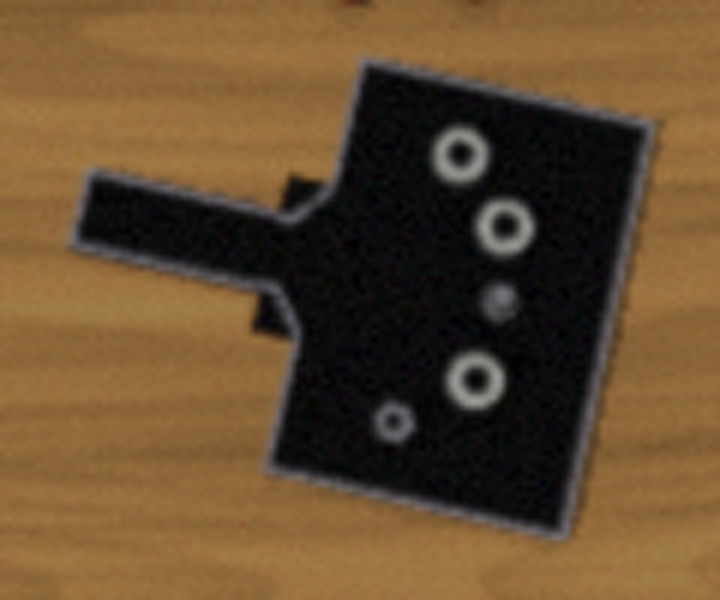

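View pics/scenec.png

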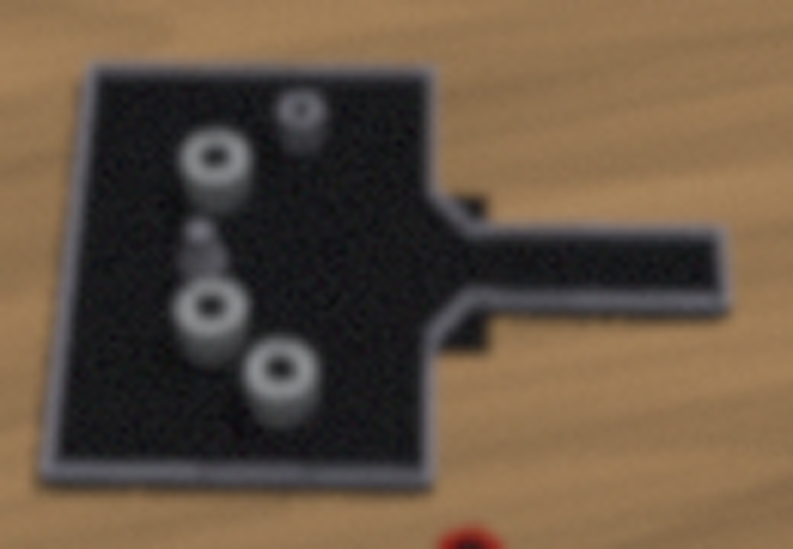

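```bash
cat >> h.py <<'E'
tp=lambda p:(np.array(p,float)+.5)/6-.5+[195,155]
sp=lambda p:(np.array(p,float)+.5)/6.1-.5+[185,150]
E
python3 - <<'E'
from h import *
from scipy.optimize import least_squares
ct=tp([(367,66),(649,126),(564,531),(273,465),(95,177),(77,243)])
cs=sp([(430,478),(46,478),(92,70),(430,73),(724,304),(720,234)])
def res(p,full=False):
    th,x,y,t=p[:4];h=t
    L=np.array([(-28+h,123+h),(-202-h,123+h),(-202-h,-123-h),(-28+h,-123-h),(112+h,20.5+h),(112+h,-20.5-h)])/1e3
    # world: which sign of y? slot +x ~ +Y world; tray y to the left of it = -X world
    L[:,1]*=-1
    R=np.array([[np.cos(th),-np.sin(th)],[np.sin(th),np.cos(th)]])
    W=L@R.T+[x,y]
    return W
A=cast("top",ct,.012)[:,:2];B=cast("scene",cs,.012)[:,:2]
for nm,obs in(("top",[A]),("scene",[B]),("both",[A,B])):
    r=least_squares(lambda p:np.concatenate([(res(p)-o).ravel() for o in obs])*1e3,[1.5,.5,.1,2],x_scale=[.1,.1,.1,1])
    print(nm,r.x,np.round(r.fun.reshape(-1,2),1).tolist())
p=r.x;np.save("tray.npy",p[:3]);th=p[0];R=np.array([[np.cos(th),-np.sin(th)],[np.sin(th),np.cos(th)]])
objs=dict(s1=((460,154),(281,370),.028),s2=((505,227),(211,307),.028),s3=((475,380),(216,158),.028),cone=((501,298),(199,229),.034),nut=((394,421),(302,106),.026))
for k,(a,b,z) in objs.items():
    P=cast("top",tp(a),z)[0,:2];Q=cast("scene",sp(b),z)[0,:2]
    f=lambda P:np.round((P-p[1:3])@R*1e3,1)
    print(k,"world",P.round(4),Q.round(4),"tray",f(P),f(Q))
o=cast("top",tp((0,0)),0)
from plant import ik
print(observe()['ee_rot'])
E
```

```text
top [ 1.32485711  0.52214049  0.11298634 -0.71185369] [[1.1, 1.1], [-0.5, 0.1], [-0.2, -0.1], [-0.2, 0.4], [-0.5, -0.2], [0.3, -1.3]]
scene [1.32329142 0.5266891  0.11205069 0.82952437] [[1.0, 0.4], [-1.6, 0.6], [0.2, -1.4], [1.0, 1.0], [-0.3, 0.1], [-0.3, -0.7]]
both [1.32406711 0.52441527 0.11251841 0.05884027] [[4.3, 1.1], [2.2, -1.3], [1.0, -1.0], [1.5, 1.0], [2.8, -0.2], [2.2, -0.9], [-2.2, 0.4], [-4.2, 2.0], [-1.0, -0.5], [-0.7, 0.4], [-3.6, 0.1], [-2.1, -1.2]]
s1 world [0.5745 0.0014] [ 5.754e-01 -3.000e-04] tray [-95.5 -75.7] [-97.  -77.1]
s2 world [ 0.5305 -0.0234] [ 0.5322 -0.0247] tray [-130.3  -39.1] [-131.2  -41. ]
s3 world [ 0.4415 -0.0031] [ 0.4428 -0.0044] tray [-132.3   52.2] [-133.4   50.6]
cone world [ 0.4879 -0.0193] [ 0.4895 -0.0218] tray [-136.7    3.2] [-138.7    1.1]
nut world [0.4192 0.0441] [0.4178 0.0442] tray [-92.   85.3] [-92.3  86.7]
[-0.38065714  2.01997054 -2.0155741 ]
```

```bash
cat >> h.py <<'E'
from scipy.spatial.transform import Rotation as Ro
TH=1.324;O=np.array([.523,.1125]);RT=np.array([[np.cos(TH),-np.sin(TH)],[np.sin(TH),np.cos(TH)]])
G=.016;D=25.0   # finger gap; TCP-to-spacer-centre distance (mm) when cradled
W=lambda xy:RT@(np.array(xy,float)/1e3)+O          # tray mm -> world
TR=lambda P:(np.asarray(P)[...,:2]-O)@RT*1e3        # world -> tray mm
def orient(deg):   # tool down, jaws open across the push direction (deg in tray frame)
    a=TH+np.radians(deg);best=None
    for s in(1,-1):
        z=s*np.array([-np.sin(a),np.cos(a),0]);y=np.array([0,0,-1.]);M=np.c_[np.cross(y,z),y,z]
        v=Ro.from_matrix(M).as_rotvec();q=ik([*W((-80,0)),.1],v)
        if q is not None and (best is None or abs(q[5])<best[0]): best=(abs(q[5]),v)
    return best[1]
def pre(c,deg,back=10,z=.017,up=.09):
    u=np.array([np.cos(np.radians(deg)),np.sin(np.radians(deg))]);p=W(np.array(c)-u*(D+back));v=orient(deg)
    movep([*p,up],v);g=move_linear([*p,z],v=.08,guard=6)
    o=observe();print("pre",g,o["tool_pos"].round(4),TR(o["tool_pos"]).round(1),"t",round(o["time_s"],1))
    return u
def push(u,to,v=.05,z=.017,guard=25):
    g=move_linear([*W(np.array(to)-u*D),z],v=v,guard=guard)
    o=observe();print("push",g,TR(o["tool_pos"]).round(1),"F",o["contact_force"].round(1),"t",round(o["time_s"],1))
def lift(u,back=8,up=.09):
    p=observe()["tool_pos"];q=p[:2]-RT@u*back/1e3
    move_linear([*q,p[2]],v=.06);move_linear([*q,up],v=.15)
def snap(tag,names=("top","scene")):
    ims=[]
    for n in names:
        p,d=read_camera(n);np.save(f"{n}_{tag}.npy",p)
        ims.append(cv2.resize(p[155:255,195:315] if n=="top" else p[150:240,185:305],(480,400 if n=="top" else 360),interpolation=cv2.INTER_CUBIC))
    cv2.imwrite(f"pics/{tag}.png",np.vstack(ims)[:590 if len(ims)<2 else None,:,::-1])
E
python3 - <<'E'
from h import *
set_gripper(G)
print(observe()["finger_gap"],observe()["time_s"])
c=(-131,-41);deg=np.degrees(np.arctan2(41,87))
v=orient(deg);movep([*W(np.array(c)-35*np.array([np.cos(np.radians(deg)),np.sin(np.radians(deg))])),.15],v)
u=pre(c,deg)
print(observe()["contact_force"],observe()["joint_pos"].round(2))
snap("p1")
im=cv2.imread("pics/p1.png");cv2.imwrite("pics/p1.png",cv2.resize(im,(379,600)))
E
```

```text
0.016015184039852165 0.7583
pre False [ 0.5381 -0.0591  0.0177] [-162.7  -56.6] t 4.2
[-0.08372109 -0.38989567 -0.12657314] [-0.23  0.15 -0.22  1.2  -0.    1.14]
```

View pics/p1.png

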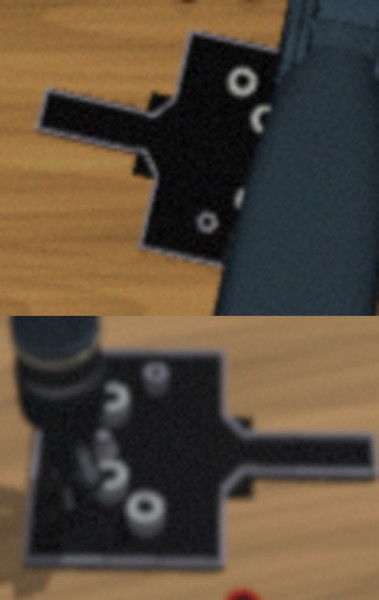

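The fingers are down behind the second spacer, visible in the scene half at about (85,465) and (68,497), and nothing has been disturbed. Now I'll push it radially.

```bash
python3 - <<'E'
from h import *
deg=np.degrees(np.arctan2(41,87));u=np.array([np.cos(np.radians(deg)),np.sin(np.radians(deg))])
push(u,(-56,-5.7));lift(u)
movep([*W((-130,0)),.13],orient(0))
print(observe()["time_s"])
snap("p2")
im=cv2.imread("pics/p2.png");cv2.imwrite("pics/p2.png",cv2.resize(im,(379,600)))
E
```

```text
push False [-78.7 -16.4] F [-0.3  0.3  0.8] t 6.3
9.575
```

View pics/p2.png

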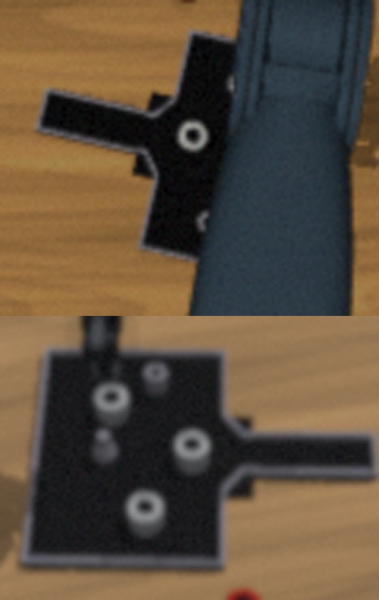

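The spacer moved to the funnel mouth, at top-crop (193,135), and the other parts are undisturbed. I'll measure it numerically against the commanded position.

```bash
cat >> h.py <<'E'
def rings(n,im,thr=125):
    # bright unsaturated ring tops; centre from min enclosing box of the bore-filled contour
    k=4;b=cv2.resize(im,None,fx=k,fy=k,interpolation=cv2.INTER_CUBIC);h=cv2.cvtColor(b,cv2.COLOR_RGB2HSV)
    m=((h[...,2]>thr)&(h[...,1]<70)).astype(np.uint8);out=[]
    for c in cv2.findContours(m,cv2.RETR_EXTERNAL,cv2.CHAIN_APPROX_NONE)[0]:
        a=cv2.contourArea(c)
        if 350<a<2500:
            (x,y),ax,_=cv2.fitEllipse(c);uv=(np.array([x,y])+.5)/k-.5;t=TR(cast(n,uv,.028)[0])
            if -205<t[0]<115 and abs(t[1])<125: out.append((*t.round(1),*(np.array(ax)/k).round(1)))
    return out
E
python3 - <<'E'
from h import *
for tag in("0","_p2"):
  for n in("top","scene"): print(tag,n,rings(n,np.load(f"{n}{tag}.npy")))
E
```

```text
0 top [(np.float64(-132.4), np.float64(51.3), np.float64(7.8), np.float64(8.1)), (np.float64(-95.4), np.float64(-76.5), np.float64(7.6), np.float64(7.6))]
0 scene [(np.float64(-97.1), np.float64(-78.6), np.float64(7.3), np.float64(9.2))]
_p2 top [(np.float64(-54.8), np.float64(-5.0), np.float64(7.9), np.float64(8.0))]
_p2 scene [(np.float64(-96.9), np.float64(-78.6), np.float64(7.7), np.float64(9.5)), (np.float64(-56.3), np.float64(-7.2), np.float64(6.9), np.float64(8.9))]
```

Commanded (-56,-5.7); measured about (-55.5,-6.1), so the frames agree. Now I'll push it through the gate.

```bash
python3 - <<'E'
from h import *
u=pre((-55.5,-6),0)
push(u,(-26,0));push(u,(24,0))
lift(u)
c=(-96.3,-77.5);deg=np.degrees(np.arctan2(77.5,52.3))
v=orient(deg);ud=np.array([np.cos(np.radians(deg)),np.sin(np.radians(deg))])
movep([*W(np.array(c)-ud*35),.1],v);print(observe()["time_s"])
snap("p3")
for n in("top","scene"): print(rings(n,np.load(f"{n}_p3.npy")))
im=cv2.imread("pics/p3.png");cv2.imwrite("pics/p3.png",cv2.resize(im,(379,600)))
E
```

```text
pre False [0.5074 0.0233 0.0177] [-90.3  -6.6] t 11.1
push False [-51.    0.2] F [ 0.5 -1.4  0.6] t 12.0
push False [-1.2  0. ] F [-1.4 -0.1 -0.7] t 13.2
15.7917
[(np.float64(25.2), np.float64(1.3), np.float64(7.8), np.float64(8.1))]
[(np.float64(-96.7), np.float64(-79.2), np.float64(7.6), np.float64(9.6)), (np.float64(70.2), np.float64(-8.6), np.float64(12.0), np.float64(43.3))]
```

View pics/p3.png

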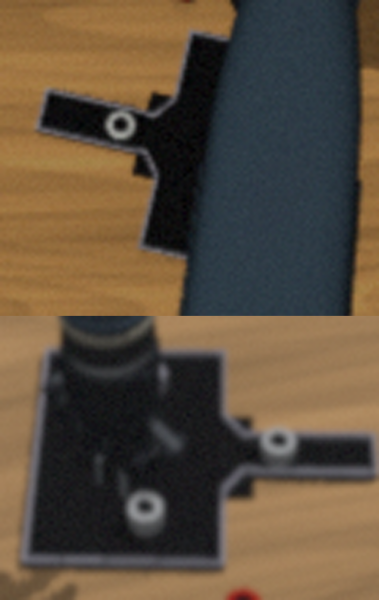

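The first spacer stands in the slot at x≈25. Second one now, using the same two strokes and measuring in between.

```bash
cat >> h.py <<'E'
def first(c,end):
    d=np.array(end)-c;deg=np.degrees(np.arctan2(d[1],d[0]));u=pre(c,deg);push(u,end);lift(u)
    movep([*W((-130,0)),.11],orient(0))
def look(tag):
    snap(tag)
    for n in("top","scene"): print(n,[tuple(map(float,r)) for r in rings(n,np.load(f"{n}_{tag}.npy"))])
    im=cv2.imread(f"pics/{tag}.png");cv2.imwrite(f"pics/{tag}.png",cv2.resize(im,(379,600)));print(observe()["time_s"])
E
python3 - <<'E'
from h import *
first((-96.3,-77.8),(-48,-6));look("p4")
E
```

```text
pre False [ 0.599  -0.026   0.0178] [-115.8 -107.5] t 17.2
push False [-62.  -26.8] F [ 0.2  0.1 -0.2] t 19.3
top [(-47.1, -5.2, 7.7, 8.1), (25.3, 1.2, 7.7, 8.0)]
scene [(-48.2, -7.4, 6.9, 9.3), (70.4, -8.1, 11.7, 43.5)]
22.2667
```

View pics/p4.png

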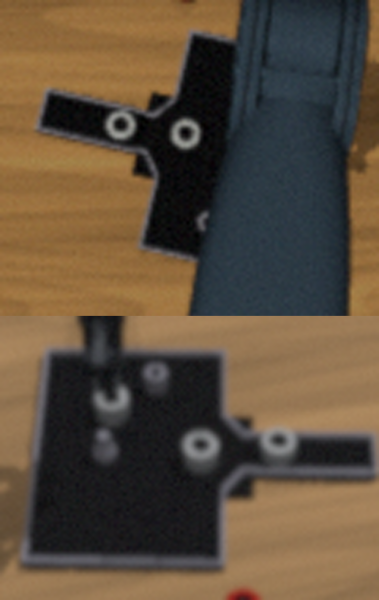

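The second spacer is at about (-47.7,-6) and all else is in place. I'll push it in, then make the third one's first stroke.

```bash
python3 - <<'E'
from h import *
u=pre((-47.7,-6),0);push(u,(-24,0));push(u,(24,0));lift(u)
first((-132.9,51.2),(-52,4.6));look("p5")
E
```

```text
pre False [0.5093 0.0308 0.0177] [-82.6  -6.6] t 23.7
push False [-48.9   0.2] F [0.3 0.9 0.3] t 24.5
push False [-1.1 -0. ] F [ 0.5 -0.2 -0.5] t 25.6
pre False [ 0.4171 -0.0291  0.0176] [-163.2   68.1] t 28.3
push False [-73.7  17.1] F [ 0.4  0.7 -0.6] t 30.5
top [(-51.4, 5.8, 7.7, 8.1), (41.1, 1.4, 7.9, 19.0)]
scene [(-52.3, 3.1, 7.2, 9.7)]
32.175
```

View pics/p5.png

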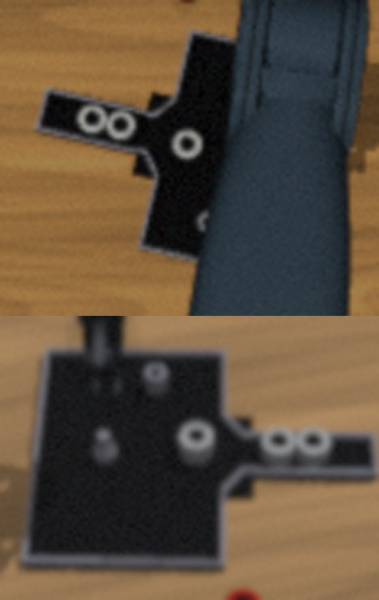

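Two spacers are in the slot and the third is at about (-51.9,4.5). The cone and nut look undisturbed. Final push, to about 25 mm.

```bash
python3 - <<'E'
from h import *
u=pre((-51.9,4.5),0);push(u,(-24,0));push(u,(25,0));lift(u,up=.12)
movep([.35,-.3,.25],orient(0));look("p6")
E
```

```text
pre False [0.4981 0.0293 0.0177] [-86.8   3.8] t 33.5
push False [-48.9   0.2] F [ 0.   0.9 -0.9] t 34.5
push False [ 0. -0.] F [-0.1 -0.5 -0.1] t 35.6
top [(58.0, 1.5, 8.0, 29.3)]
scene []
38.4917
```

View pics/p6.png

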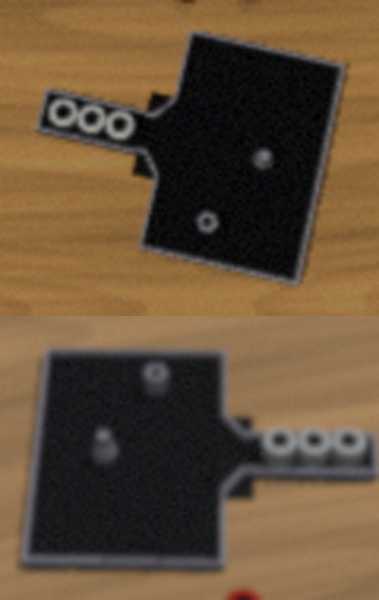

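```bash
python3 -c "
from plant import *
sign_off();print(observe()['time_s'])"
```

```text
the job is handed in; nothing more can be done
the job is handed in; nothing more can be done
```

All three spacers are in the slot, and I handed the job in at about 38 s of the 72 s allowed. I pushed each one with the nearly closed fingertips, first to the funnel mouth and then straight in through the gate, without lifting any.

- **Spacers:** the last top picture shows them upright in a row. I put their centres at about 26, 58 and 90 mm past the gate plane (16 mm or more needed). That comes from the row's midpoint at 58 mm, because the detector saw the touching spacers as one blob.
- **Other parts:** the nut and the cone show at the same pixels in the top view as at the start. The fingers went nowhere near the red look-alikes or the things around the tray, though I didn't measure those again.
- **Forces:** the readings at the end of each stroke were under 2 N, and none of the force guards (6 N coming down, 25 N pushing) tripped.
- **Disagreements:** on spacer positions the two cameras differed by about 1–3 mm, so I used averages. My first tray fit differed by 4.5 mm between them. I put most of that down to seeing the sides of the fences, and the fit held up when the first spacer stopped within 1 mm of where I aimed it. In the last look the scene camera's detector found no rings, so from that view I checked by eye only.

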